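Find the loaded sample canister and put it in the drying cabinet

TASK

Three of the four look-alike closed canisters on the mat are empty and one still holds its sample: lift them to feel which is the heavy one. Stand that one upright in the middle of the drying cabinet's pulled-out tray, let go, then push the tray fully home; the empty ones must end up standing on the mat where they stood. Do not drop or tip over any canister, and leave the bottle, the beaker and the jar alone.

Things in the scene. Friction and masses are not known exactly. Their poses are not given: they have to be found in the camera images.
- can_a_mid (a point): one of four look-alike closed steel canisters on the mat: round tin 82 mm in diameter (lid 86), 85 mm high, with a rigid arched handle on the lid: level bar 66 mm long, 14 wide, 12 thick, on two end posts, 32 mm free under it, its top 129 mm above the base. This point: on the axis, 64.5 mm above the base; the bar's middle is 58.5 mm above it. z up, the bar runs along x (pinch it across y)
- can_b_mid (a point): another of the four canisters, same shape, point and axes as can_a. Of the four canisters the three empty ones weigh 0.22 to 0.34 kg each, the loaded one 0.6 to 0.9 kg; which of the four is loaded differs each time
- can_c_mid (a point): another of the four canisters, same shape, point and axes as can_a. Of the four canisters the three empty ones weigh 0.22 to 0.34 kg each, the loaded one 0.6 to 0.9 kg; which of the four is loaded differs each time
- can_d_mid (a point): another of the four canisters, same shape, point and axes as can_a. Of the four canisters the three empty ones weigh 0.22 to 0.34 kg each, the loaded one 0.6 to 0.9 kg; which of the four is loaded differs each time
- mat: fixed grey bench mat 250 x 250 x 4 mm under the canisters; origin at the centre of its underside, on the bench
- cabinet: fixed clear drying cabinet, 180 mm deep (x), 180 mm wide, 215 mm high (a low round vent on the roof), open at its front, which faces its own -x (roughly towards the robot); origin at the centre of its underside, on the bench. The tray slides out along its -x
- tray_floor (a point): centre of the upper face of the floor of the pull-out tray, 17 mm above the bench; the tray is 132 x 132 mm outside, 122 x 122 mm inside, its rim 19 mm above the floor; it moves with the tray, axes like the cabinet's. A canister standing in the tray has its base at this height
- push_plate (a point): middle of the front face of the tray's upright white push plate, 100 mm wide, 46 mm high (12 to 58 mm above the bench), 12 mm thick, held 93 mm ahead of the tray's front rim by two arms; pushed along the point's +x (the cabinet's +x) it slides the tray home
- tray (a joint): how far the tray is pulled out, m: 0 = fully home against its stop, 0.17 = fully out; slides with about 2 N of friction and stays where it is left. With the tray home the push plate still stands 80 mm ahead of the cabinet's front
- reagent: bystander: amber bottle 68 mm in diameter, 150 mm high; origin at the centre of its base
- beaker: bystander: glass beaker 76 mm in diameter, 95 mm high; origin at the centre of its base
- jar: bystander: white jar 70 mm in diameter, 110 mm high; origin at the centre of its base

How it is judged:
By the outcome, as a careful person would: the job done as asked, in the order asked, and still so for the second after the job is handed in, with the robot touching nothing.
It also fails if it takes over 72 s, if anything falls off the work surface, if the arm or the gripper's body presses on something with over 40 N, if the wrist force passes 120 N, or if a joint passes its speed limit or range.

ROBOT

A 6-joint arm with a two-finger parallel gripper is mounted at the origin on the work surface. World frame = base frame: x ahead of the robot, y to its left, z up, the work surface at z = 0. Lengths are in m, angles in rad, forces in N, time in s.
With the tool pointing down it reaches from about 0.3 to 0.75 m from the base axis. Payload 8.5 kg.
Tool frame: the origin (TCP) lies on the centre line of the jaws, within the pads' length; the fingertips stand r.tcp_to_tips ahead of it and the grasp point (between the pads) lies 2 mm behind it (r.tcp_to_tips is the distance from the TCP to the fingertips, in m); z points along the fingers, x is the direction in which the jaws open and shut, and the axes are right-handed (so a half turn about z gives the same grasp; the last joint's range is limited). The gripper opens to 88 mm and grips with 3 to 60 N. Pads are 18 mm wide; open, the fingers measure 123 mm over their backs; the gripper's body (75 mm by 187 mm) begins 45 mm behind the grasp point.
Start: joints at [-1.383, 0.381, 1.297, -0, 1.464, -0.215], TCP at [0.216, -0.506, 0.256] pointing down, gripper open.
Joint ranges: [-3.11, 3.11], [-0.89, 2.33], [0.22, 2.48], [-1.42, 4.56], [0.17, 2.85], [-2.88, 2.88]. Speed limits (rad/s): [2.39, 2.39, 3.14, 3.14, 3.14, 3.14].

INTERFACE

Orientations are given as a unit quaternion [x, y, z, w].
In Python, from rig import r gives the robot as it stands. The module is installed in compiled form; this text tells all that it offers.
- The arm moves only by the tool arm_command, never from a script. Its argument "commands" is text: rows parted by semicolons, each of 7 numbers parted by spaces: the finger opening in mm, from 0 to 88.1, then the shift along the tool's x, y, z in mm, then the turn, a rotation vector about the tool's x, y, z in rad. A call has 1 to 20 rows; each row is the pose to reach, as a shift and turn from the pose commanded when the call began, along the tool's axes at that moment; what a row does not reach only later rows make up. A row lasts 1/8 s, in which the tool goes at most 62.5 mm and 10.7 degrees, less where a joint would pass 70% of its speed; a pose out of reach is approached as far as the arm can. A call with a gripper value outside its range is refused whole. The fingers move at their own pace and stop on an object; "newtons" is the grip in N (left out, the last holds). Time passes only in rows, so rows that repeat a pose let the fingers close. It gives the time, the measured TCP pose, the force and the opening at its end, in the units of the state.
- r.get_obs(): the state, without advancing time (a new reading comes with each control period).
- r.camera(name): name is "side" or "top" or "wrist"; returns a dict with "color" (420x560x3 uint8, red, green, blue), "mtx" (3x3 intrinsics, pixels), "k1" (the pictures are not rectified: a ray, as slopes to the right and down, at radius r is drawn at 1 + k1 r^2 times it, then the intrinsics apply), "rvec" (rotation vector, rad) and "tvec" (3), from world to camera coordinates, as OpenCV has them; the wrist camera has in their place "tool_from_camera" (4x4, takes a point from camera to tool coordinates, whose origin is the TCP and whose axes are the tool frame's). Camera axes: x right, y down, z forward; pixel columns grow to the right and rows downward; lengths in m; the calibration is good to about 2 mm. A picture is of the moment at which its call begins: read the wrist's pose just before it. There is no depth.
- r.sign_off(): hands the job in, once; it reports no verdict.
Trained networks look in a picture, given as the dict that the camera call returned (one of the last four; its "shot" number tells which), for a name from the list of things; names that differ only in an ending like _2 or _b are one class to them, and where a whole thing is asked for, a point or a joint stands for the part that bears it (a point fixed in the world has none). Each returns a list of dicts, best first, with "confidence" (0 to 1); they miss things now and then, are a little off and sometimes report something else, mostly with a low value. They report only what shows in the picture. A call takes as long as a camera call.
- r.search_frame(picture, thing): "extent" ([left, top, right, bottom] in pixels, round what is visible of it).
- r.pinpoint(picture, thing): "at" ([column, row] in pixels: a listed point, or the origin of a listed thing).
The state is a dict: "time_s": time; "q": joint angles; "qvel": joint speeds; "tau": joint torques, N m; "eef_pos": TCP position; "tcp_rot": TCP orientation; "wrist_force": force on the tool from outside, world axes, zero at the start; "moment": the same for the moment, N m; "gripper_width": opening from 0.0 (shut) to 1.0 (fully open).
Only numpy, scipy, OpenCV 4.12 (cv2) and the standard library are available. Lean on these libraries where they do the work, as an engineer would, in place of code of your own. Each camera call takes 0.05 s, during which the arm holds its last target. There are 200 camera calls.

## Working session

There is one attempt and no reset: what is moved stays moved. The work goes in short steps, Python scripts to look and compute and a tool call to move; the robot and the scene stay as the last step left them, time stands still between calls to the robot, and variables do not carry over. Pictures are saved under pics/ and viewed, about 8 in all and at most 12, crops included, and the job is handed in when it is done.

Besides the shell and the picture viewer there is one more tool, called after "Request:" as name(argument=value, ...) on one line, values as JSON. arm_command: Moves the arm, as the interface text tells. Its arguments: {"type":"object","properties":{"commands":{"type":"string"},"newtons":{"type":"number"}},"required":["commands"]}

```bash
mkdir -p pics; cat > h.py <<'E'
import numpy as np, cv2
from rig import r
from scipy.spatial.transform import Rotation as R
def ray(p,uv):
    K=np.array(p["mtx"]);d=np.array([(uv[0]-K[0,2])/K[0,0],(uv[1]-K[1,2])/K[1,1]])
    u=d.copy()
    for _ in range(30): u=d/(1+p["k1"]*(u@u))
    v=np.array([*u,1.]);
    Rm=cv2.Rodrigues(np.array(p["rvec"],float))[0];t=np.array(p["tvec"],float).ravel()
    return -Rm.T@t, Rm.T@v
def atz(p,uv,z):
    o,d=ray(p,uv);return o+d*(z-o[2])/d[2]
def proj(p,X):
    Rm=cv2.Rodrigues(np.array(p["rvec"],float))[0];c=Rm@np.array(X)+np.array(p["tvec"],float).ravel()
    u=c[:2]/c[2];u=u*(1+p["k1"]*(u@u));K=np.array(p["mtx"]);return K[0,0]*u[0]+K[0,2],K[1,1]*u[1]+K[1,2]
E
python3 - <<'E'
from h import *
o=r.get_obs();print(o["time_s"],o["eef_pos"],o["tcp_rot"],o["wrist_force"],r.tcp_to_tips)
Z=dict(can_a_mid=.0685,mat=0,cabinet=0,tray_floor=.017,push_plate=.035,reagent=0,beaker=0,jar=0)
ims=[]
for c in("top","side"):
    p=r.camera(c);im=p["color"][...,::-1].copy()
    for n,z in Z.items():
        for d in r.pinpoint(p,n)[:6]:
            if d["confidence"]<.2: continue
            print(c,n,round(d["confidence"],2),np.round(d["at"],1),np.round(atz(p,d["at"],z),4))
            cv2.circle(im,tuple(int(x) for x in d["at"]),3,(0,0,255),-1)
    cv2.imwrite(f"pics/{c}0.png",im)
E
```

```text
0.0 [ 0.21554467 -0.50573132  0.2551425 ] [ 8.34264516e-01 -5.51363944e-01 -5.09294711e-04 -5.08227745e-04] [-0.0495058  -0.64935443  0.10331836] 0.017
top can_a_mid 0.9 [321.9 243.7] [ 0.515  -0.0259  0.0685]
top mat 0.64 [289.8 224.1] [0.5712 0.0559 0.    ]
top mat 0.43 [416.5 227.5] [ 0.5557 -0.2917  0.    ]
top tray_floor 0.57 [416.7 224. ] [ 0.5643 -0.2885  0.017 ]
top push_plate 0.81 [416.5 287.4] [ 0.3943 -0.2785  0.035 ]
top push_plate 0.65 [309.9 194.7] [0.6468 0.0011 0.035 ]
top reagent 0.67 [319.5 154. ] [ 0.7633 -0.0294  0.    ]
top beaker 0.66 [144.7 256.5] [0.4881 0.4558 0.    ]
top jar 0.96 [148.6 197.7] [0.6504 0.4453 0.    ]
side can_a_mid 0.83 [329.5 200.5] [ 0.5213 -0.0161  0.0685]
side mat 0.64 [294.3 221.4] [0.5839 0.0604 0.    ]
side cabinet 0.67 [297.5 222.5] [0.5744 0.0577 0.    ]
side cabinet 0.63 [326.2 137.6] [ 0.7396 -0.2903  0.    ]
side push_plate 0.85 [414.4 177.3] [ 0.3996 -0.2836  0.035 ]
side reagent 0.68 [270.3 178.3] [ 0.7527 -0.0239  0.    ]
side beaker 0.87 [215.7 337.7] [0.4931 0.4562 0.    ]
side jar 0.56 [173.9 294.2] [0.661  0.4435 0.    ]
```

View pics/top0.png

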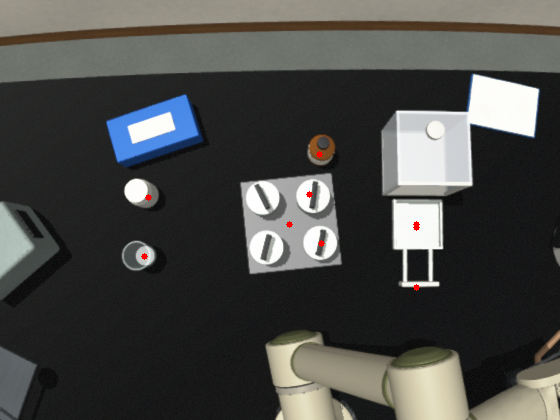

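View pics/side0.png

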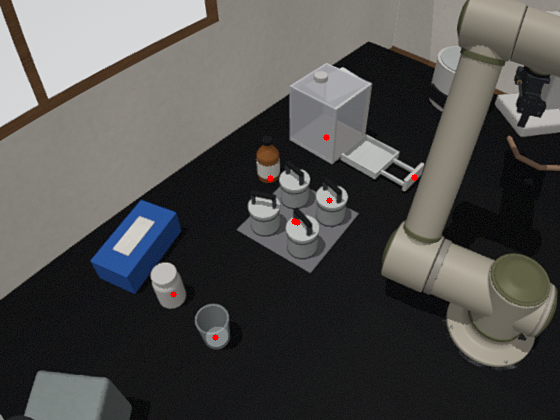

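The top view shows four canisters at about (263,197), (313,195), (320,243) and (266,247). Their bars point in different directions. The tray is pulled out at (417,224), and the plate is at (417,286). Next I'll measure the lids and bars by segmentation.

```bash
python3 - <<'E'
from h import *
p=r.camera("top");im=p["color"].astype(int)
print(np.array(p["mtx"]).round(1),p["k1"],ray(p,(280,210))[0])
br=im.max(2)
for n,(u,v) in dict(TL=(263,197),TR=(314,195),BR=(320,243),BL=(266,247)).items():
    w=16;vv,uu=np.mgrid[v-22:v+23,u-22:u+23]
    sub=br[v-22:v+23,u-22:u+23]
    lid=(sub>180).astype(np.uint8)
    cs,_=cv2.findContours(lid,cv2.RETR_EXTERNAL,cv2.CHAIN_APPROX_NONE)
    c=cv2.convexHull(np.vstack([k for k in cs if len(k)>8]));(cx,cy),(a,b),_=cv2.fitEllipse(c)
    dark=((sub<110)&((uu-u+22-cx-0-(u-22-u+22)*0)**2>-1)).astype(np.uint8)
    m=np.zeros_like(lid);cv2.fillConvexPoly(m,c,1);dark&=m
    k,l,s,ce=cv2.connectedComponentsWithStats(dark);i=1+np.argmax(s[1:,4])
    ys,xs=np.nonzero(l==i);wt=np.clip(180-sub[ys,xs],1,None)
    P=np.array([atz(p,(x+u-22,y+v-22),.133)[:2] for x,y in zip(xs,ys)])
    cen=np.average(P,0,wt);C=np.cov((P-cen).T,aweights=wt);e,V=np.linalg.eigh(C);ax=V[:,1]
    print(n,"lid",(round(cx+u-22,1),round(cy+v-22,1)),round(a,1),round(b,1),atz(p,(cx+u-22,cy+v-22),.089)[:2].round(4),"bar",cen.round(4),"len",np.sqrt(12*e).round(3),"yaw",np.degrees(np.arctan2(ax[1],ax[0])).round(1),len(xs))
cv2.imwrite("pics/crop1.png",cv2.resize(p["color"][90:300,230:480,::-1],None,fx=3.2,fy=2.8*3.2/2.8*.89,interpolation=cv2.INTER_CUBIC))
E
```

```text
[[545.    0.  281.3]
 [  0.  545.  207.1]
 [  0.    0.    1. ]] -0.17681310470969672 [0.48365594 0.06530625 1.48071251]
TL lid (261.9, 197.0) 33.7 34.5 [0.6368 0.1269] bar [0.6324 0.1233] len [0.011 0.065] yaw -154.0 114
TR lid (312.5, 195.3) 33.5 34.0 [ 0.6391 -0.0032] bar [ 0.6347 -0.0037] len [0.011 0.067] yaw 171.4 123
BR lid (319.5, 242.1) 34.0 34.2 [ 0.5186 -0.0185] bar [ 0.5166 -0.019 ] len [0.012 0.064] yaw 166.6 128
BL lid (265.6, 246.7) 34.1 34.8 [0.5091 0.1192] bar [0.5076 0.1167] len [0.012 0.062] yaw 165.3 123
```

View pics/crop1.png

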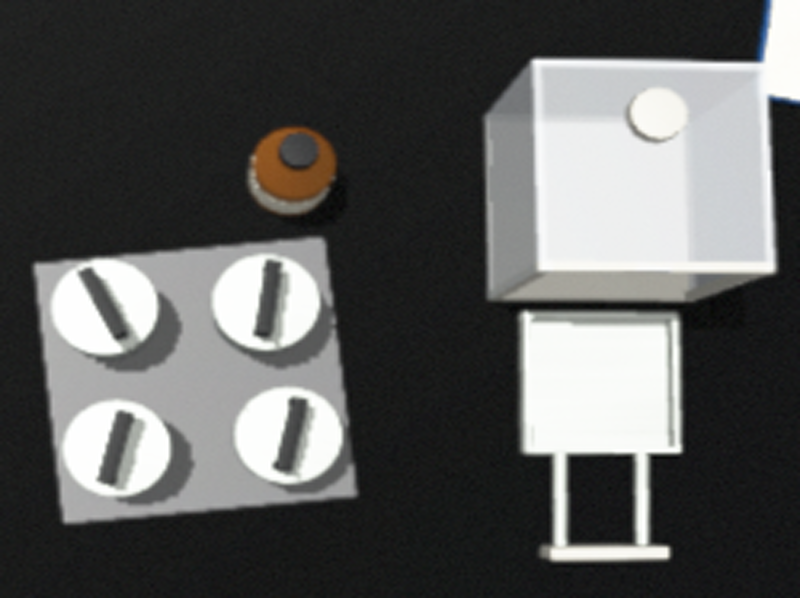

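```bash
cat >> h.py <<'E'
def rel(x,y,z,yaw):
    """shift mm / rotvec from measured pose to target (tool down, jaw axis at yaw deg), in tool axes"""
    o=r.get_obs();q=R.from_quat(o["tcp_rot"]);d=q.inv().apply(np.array([x,y,z])-o["eef_pos"])*1e3
    best=min((R.from_euler("z",yaw+k,degrees=True)*R.from_euler("x",180,degrees=True) for k in(0,180)),key=lambda T:(q.inv()*T).magnitude())
    print(d.round(1),(q.inv()*best).as_rotvec().round(3))
E
python3 - <<'E'
from h import *
p=r.camera("top")
rel(.5176,-.0188,.185,-103.4)
print(r.get_obs()["q"])
im=p["color"].max(2)
# tray outline and plate
t=np.zeros_like(im);m=(im>190).astype(np.uint8);m[:199]=0;m[:,:380]=0;m[:,460:]=0;m[292:]=0
for nm,a,b,z in(("tray",199,249,.036),("plate",280,292,.058)):
    k=np.zeros_like(m);k[a:b]=m[a:b]
    pts=np.argwhere(k)[:,::-1];W=np.array([atz(p,q,z)[:2] for q in pts],np.float32)
    print(nm,cv2.minAreaRect(W*1000),W.mean(0))
for d in r.search_frame(p,"tray_floor")[:2]+r.search_frame(p,"cabinet")[:2]: print(d)
E
```

```text
[-329.8 -468.8   70.7] [0.    0.    0.637]
[-1.38331857e+00  3.80623045e-01  1.29738130e+00 -1.75047696e-05
  1.46361053e+00 -2.15304149e-01]
tray ((562.7808227539062, -287.5264892578125), (130.9388427734375, 128.45309448242188), 88.33177947998047) [ 0.55859524 -0.28437585]
plate ((406.9329833984375, -282.8859558105469), (96.48019409179688, 15.678252220153809), 88.42790222167969) [ 0.40599182 -0.2814136 ]
{'extent': [393.9, 199.9, 445.1, 285.3], 'confidence': 0.97}
{'extent': [376.5, 108.3, 472.2, 287.4], 'confidence': 0.74}
```

Request:
arm_command(commands="45 -330 -469 40 0 0 0.637;45 -330 -469 40 0 0 0.637;45 -330 -469 40 0 0 0.637;45 -330 -469 40 0 0 0.637;45 -330 -469 70 0 0 0.637;45 -330 -469 70 0 0 0.637;45 -330 -469 70 0 0 0.637;45 -330 -469 70 0 0 0.637;45 -330 -469 70 0 0 0.637;45 -330 -469 70 0 0 0.637;45 -330 -469 70 0 0 0.637;45 -330 -469 70 0 0 0.637", newtons=30)

```text
time_s: 2.6
eef_pos: [0.5174, -0.0193, 0.1859]
tcp_rot: [-0.619, 0.785, -0.0, -0.0]
wrist_force: [-0.5, -0.7, 0.5]
gripper_width: 0.511
```

```bash
python3 - <<'E'
from h import *
rel(.5176,-.0188,.125,-103.4)
o=r.get_obs();p=r.camera("wrist");print(o["time_s"],o["eef_pos"])
T=np.array(p["tool_from_camera"]);q=R.from_quat(o["tcp_rot"])
for d in r.pinpoint(p,"can_a_mid")[:5]:
    K=np.array(p["mtx"]);u0=np.array([(d["at"][0]-K[0,2])/K[0,0],(d["at"][1]-K[1,2])/K[1,1]]);u=u0
    for _ in range(30):u=u0/(1+p["k1"]*(u@u))
    v=q.apply(T[:3,:3]@[*u,1]);c=q.apply(T[:3,3])+o["eef_pos"];print(d["confidence"],d["at"],(c+v*(.0685-c[2])/v[2]).round(4))
cv2.imwrite("pics/w1.png",p["color"][...,::-1])
E
```

```text
[-0.5 -0.1 60.9] [-0.    -0.    -0.001]
2.6 [ 0.51740614 -0.01926359  0.18591263]
0.56 [277.6, 210.4] [ 0.5173 -0.019   0.0685]
```

View pics/w1.png

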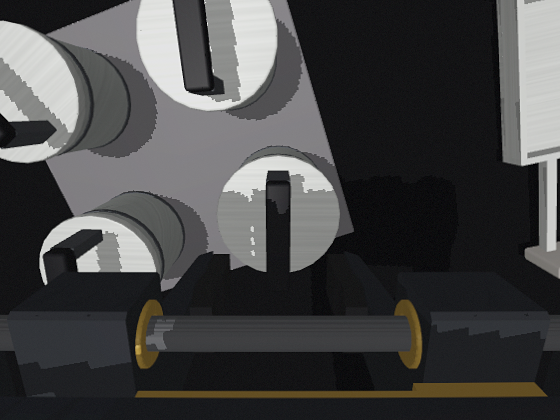

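Bar at column 278 sits centred between the jaws and lies square to them; the pinpoint agrees within 1 mm.

Request:
arm_command(commands="45 0 0 25 0 0 0;45 0 0 45 0 0 0;45 0 0 61 0 0 0;45 0 0 61 0 0 0;0 0 0 61 0 0 0;0 0 0 61 0 0 0;0 0 0 61 0 0 0;0 0 0 61 0 0 0;0 0 0 61 0 0 0;0 0 0 54 0 0 0;0 0 0 44 0 0 0;0 0 0 34 0 0 0;0 0 0 31 0 0 0;0 0 0 31 0 0 0;0 0 0 31 0 0 0;0 0 0 31 0 0 0;0 0 0 31 0 0 0", newtons=40)

```text
time_s: 4.82
eef_pos: [0.5176, -0.0185, 0.1546]
tcp_rot: [-0.62, 0.785, 0.0, -0.0]
wrist_force: [-0.3, -0.3, -3.0]
gripper_width: 0.148
```

Request:
arm_command(commands="0 0 0 12 0 0 0;0 0 0 22 0 0 0;0 0 0 28 0 0 0;0 0 0 30 0 0 0;0 0 0 30 0 0 0;45 0 0 30 0 0 0;45 0 0 30 0 0 0;45 0 0 30 0 0 0;45 0 0 10 0 0 0;45 0 0 -20 0 0 0;45 0 0 -30 0 0 0;45 -45 14 -30 0 0 0;45 -90 28 -30 0 0 0;45 -131 41 -30 0 0 0.023;45 -131 41 -30 0 0 0.023;45 -131 41 -30 0 0 0.023")

```text
time_s: 6.82
eef_pos: [0.5082, 0.1179, 0.1843]
tcp_rot: [-0.611, 0.792, 0.0, -0.0]
wrist_force: [-0.2, 0.3, 0.9]
gripper_width: 0.513
```

```bash
cat >> h.py <<'E'
def wristpin():
    o=r.get_obs();p=r.camera("wrist");print(o["time_s"],o["eef_pos"],o["wrist_force"].round(2))
    T=np.array(p["tool_from_camera"]);q=R.from_quat(o["tcp_rot"])
    for d in r.pinpoint(p,"can_a_mid")[:5]:
        K=np.array(p["mtx"]);u0=np.array([(d["at"][0]-K[0,2])/K[0,0],(d["at"][1]-K[1,2])/K[1,1]]);u=u0
        for _ in range(30):u=u0/(1+p["k1"]*(u@u))
        v=q.apply(T[:3,:3]@[*u,1]);c=q.apply(T[:3,3])+o["eef_pos"];print(d["confidence"],d["at"],(c+v*(.0685-c[2])/v[2]).round(4))
    return p
E
python3 - <<'E'
from h import *
rel(.5084,.118,.125,-104.7);wristpin()
E
```

```text
[-0.2 -0.2 59.3] [ 0.001 -0.    -0.   ]
6.825 [0.50819726 0.11790284 0.18428534] [-0.18  0.33  0.9 ]
0.75 [461.8, 151.4] [ 0.5173 -0.0199  0.0685]
```

Request:
arm_command(commands="45 0 0 25 0 0 0;45 0 0 45 0 0 0;45 0 0 60 0 0 0;45 0 0 60 0 0 0;0 0 0 60 0 0 0;0 0 0 60 0 0 0;0 0 0 60 0 0 0;0 0 0 60 0 0 0;0 0 0 60 0 0 0;0 0 0 54 0 0 0;0 0 0 44 0 0 0;0 0 0 34 0 0 0;0 0 0 30 0 0 0;0 0 0 30 0 0 0;0 0 0 30 0 0 0;0 0 0 30 0 0 0;0 0 0 30 0 0 0")

```text
time_s: 9.05
eef_pos: [0.5082, 0.1184, 0.1546]
tcp_rot: [-0.611, 0.792, 0.0, -0.0]
wrist_force: [-0.1, 0.3, -8.1]
gripper_width: 0.152
```

```bash
python3 - <<'E'
from h import *
rel(.6346,.125,.185,-64)
rel(.637,-.0035,.185,-98.6)
E
```

```text
[ -38.5 -120.6  -30.5] [ 0.     0.    -0.711]
[  85.1 -155.6  -30.5] [ 0.    -0.    -0.107]
```

About 0.87 kg, so this one (near-left) is the loaded canister. Next I'll check the camera mount clearance and work out the route to the tray.

```bash
python3 - <<'E'
from h import *
print(np.array(r.camera("wrist")["tool_from_camera"]).round(3))
rel(.563,-.288,.285,-91.6)
rel(.563,-.288,.1385,-91.6)
E
```

```text
[[ 1.    -0.001  0.001  0.   ]
 [ 0.     0.961  0.278 -0.07 ]
 [-0.001 -0.278  0.961 -0.129]
 [ 0.     0.     0.     1.   ]]
[ 379.1 -156.4 -130.4] [ 0.    -0.    -0.229]
[ 379.1 -156.4   16.1] [ 0.    -0.    -0.229]
```

Request:
arm_command(commands="0 0 0 -25 0 0 0;0 0 0 -60 0 0 0;0 0 0 -100 0 0 0;0 0 0 -130 0 0 0;0 20 -8 -130 0 0 0;0 60 -25 -130 0 0 -0.03;0 105 -43 -130 0 0 -0.06;0 150 -62 -130 0 0 -0.09;0 195 -80 -130 0 0 -0.12;0 240 -99 -130 0 0 -0.15;0 285 -118 -130 0 0 -0.18;0 325 -134 -130 0 0 -0.2;0 355 -147 -130 0 0 -0.22;0 372 -154 -130 0 0 -0.229;0 379 -156 -130 0 0 -0.229;0 379 -156 -125 0 0 -0.229;0 379 -156 -125 0 0 -0.229;0 379 -156 -125 0 0 -0.229")

```text
time_s: 11.35
eef_pos: [0.5628, -0.287, 0.28]
tcp_rot: [-0.697, 0.717, -0.0, 0.0]
wrist_force: [0.5, -0.7, -7.2]
gripper_width: 0.152
```

```bash
python3 - <<'E'
from h import *
rel(.563,-.288,.1385,-91.6)
p=wristpin()
t=r.camera("top"); s=r.camera("side")
for d in r.pinpoint(s,"tray_floor")[:2]: print("tray side",d,atz(s,d["at"],.017))
for d in r.pinpoint(t,"tray_floor")[:2]: print("tray top",d,atz(t,d["at"],.017))
cv2.imwrite("pics/w2.png",np.hstack([p["color"],s["color"]])[:,:,::-1][::1,::1])
cv2.imwrite("pics/w2.png",cv2.resize(cv2.imread("pics/w2.png"),(800,300)))
E
```

```text
[  1.   -0.2 141.5] [-0.     0.     0.001]
11.35 [ 0.56278581 -0.28697957  0.27999434] [ 0.46 -0.75 -7.2 ]
0.71 [26.9, 233.2] [ 0.518  -0.0189  0.0685]
tray side {'at': [370.5, 153.1], 'confidence': 0.88} [ 0.57206393 -0.30539003  0.017     ]
tray top {'at': [417.4, 224.9], 'confidence': 0.64} [ 0.56184672 -0.29032404  0.017     ]
```

View pics/w2.png

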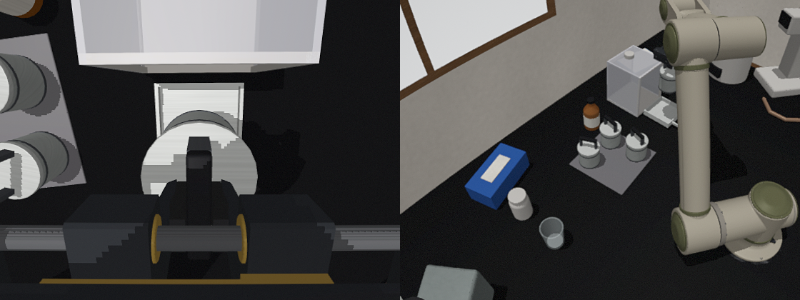

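The can is centred over the tray: both are at column ~199 in the wrist view. Lowering now.

Request:
arm_command(commands="0 1 0 20 0 0 0;0 1 0 50 0 0 0;0 1 0 80 0 0 0;0 1 0 105 0 0 0;0 1 0 122 0 0 0;0 1 0 132 0 0 0;0 1 0 137 0 0 0;0 1 0 139 0 0 0;0 1 0 139 0 0 0;0 1 0 141 0 0 0;0 1 0 142 0 0 0;0 1 0 142 0 0 0;0 1 0 142 0 0 0")

```text
time_s: 13.28
eef_pos: [0.5627, -0.289, 0.1382]
tcp_rot: [-0.697, 0.717, -0.0, -0.0]
wrist_force: [-1.6, 0.3, -3.3]
gripper_width: 0.146
```

Request:
arm_command(commands="0 0 0 1 0 0 0;0 0 0 1 0 0 0;0 0 0 1 0 0 0;30 0 0 1 0 0 0;45 0 0 1 0 0 0;45 0 0 1 0 0 0;45 0 0 1 0 0 0;45 0 0 -10 0 0 0;45 0 0 -40 0 0 0;45 0 0 -80 0 0 0;45 0 0 -120 0 0 0;45 0 0 -150 0 0 0;45 0 0 -150 0 0 0")

```text
time_s: 14.9
eef_pos: [0.563, -0.2891, 0.2907]
tcp_rot: [-0.697, 0.717, -0.003, 0.0]
wrist_force: [0.1, -0.1, -0.4]
gripper_width: 0.511
```

```bash
python3 - <<'E'
from h import *
p=wristpin();t=r.camera("top");s=r.camera("side")
for c,n in((t,"top"),(s,"side")):
    for d in r.pinpoint(c,"push_plate")[:2]: print(n,d,atz(c,d["at"],.035))
cv2.imwrite("pics/w3.png",cv2.resize(np.hstack([p["color"],s["color"]])[:,:,::-1],(800,300)))
E
```

```text
14.9 [ 0.56304647 -0.2890785   0.29069507] [ 0.07 -0.09 -0.36]
0.6 [30.8, 235.2] [ 0.5137 -0.018   0.0685]
top {'at': [414.3, 224.9], 'confidence': 0.23} [ 0.56104949 -0.27747922  0.035     ]
```

View pics/w3.png

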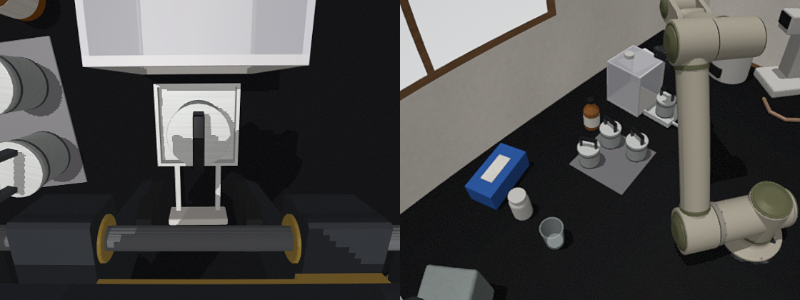

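The canister stands upright in the middle of the tray. For the push I'll turn the tool half round so the wrist camera faces away from the cabinet, then go in front of the plate.

Request:
arm_command(commands="40 0 20 0 0 0 -0.17;40 0 60 0 0 0 -0.34;40 0 100 0 0 0 -0.51;40 0 140 0 0 0 -0.68;40 0 180 0 0 0 -0.85;40 0 203 0 0 0 -1.02;40 0 203 0 0 0 -1.19;40 0 203 0 0 0 -1.36;40 0 203 0 0 0 -1.53;40 0 203 0 0 0 -1.7;40 0 203 0 0 0 -1.87;40 0 203 0 0 0 -2.04;40 0 203 0 0 0 -2.21;40 0 203 0 0 0 -2.38;40 0 203 0 0 0 -2.55;40 0 203 0 0 0 -2.72;40 0 203 0 0 0 -2.89;40 0 203 0 0 0 -3.05;40 0 203 0 0 0 -3.14;40 0 203 0 0 0 -3.14")

```text
time_s: 17.7
eef_pos: [0.3596, -0.283, 0.2874]
tcp_rot: [0.718, 0.696, 0.0, -0.0]
wrist_force: [-0.9, 0.1, -0.1]
gripper_width: 0.455
```

```bash
python3 - <<'E'
from h import *
o=r.get_obs();print(o["time_s"],o["q"].round(2),o["eef_pos"])
rel(.355,-.283,.05,88.4)
for c in("top","side"):
    p=r.camera(c)
    for d in r.pinpoint(p,"push_plate")[:2]: print(c,d,atz(p,d["at"],.035))
E
```

```text
17.7 [-0.93  0.19  1.47  0.    1.47 -2.47] [ 0.35964812 -0.28297461  0.28737084]
[ -0.3  -4.5 237.4] [-0.    -0.001 -0.003]
side {'at': [412.1, 177.6], 'confidence': 0.9} [ 0.40428669 -0.27785289  0.035     ]
```

Request:
arm_command(commands="40 0 -5 40 0 0 0;40 0 -5 90 0 0 0;40 0 -5 140 0 0 0;40 0 -5 185 0 0 0;40 0 -5 215 0 0 0;40 0 -5 232 0 0 0;40 0 -5 237 0 0 0;40 0 -5 237 0 0 0;40 0 5 237 0 0 0;40 0 14 237 0 0 0;40 0 14 237 0 0 0")

```text
time_s: 19.27
eef_pos: [0.3746, -0.2836, 0.051]
tcp_rot: [0.717, 0.697, -0.0, 0.001]
wrist_force: [-0.4, 0.3, -0.7]
gripper_width: 0.457
```

```bash
python3 - <<'E'
from h import *
o=r.get_obs();print(o["time_s"],o["eef_pos"],o["wrist_force"].round(1))
p=r.camera("side");w=r.camera("wrist")
a=cv2.resize(p["color"][100:250,300:500,::-1],(400,300),interpolation=cv2.INTER_CUBIC)
cv2.imwrite("pics/s4.png",np.hstack([cv2.resize(w["color"][...,::-1],(400,300)),a]))
E
```

```text
19.275 [ 0.3745823  -0.28361645  0.05102927] [-0.4  0.3 -0.7]
```

View pics/s4.png

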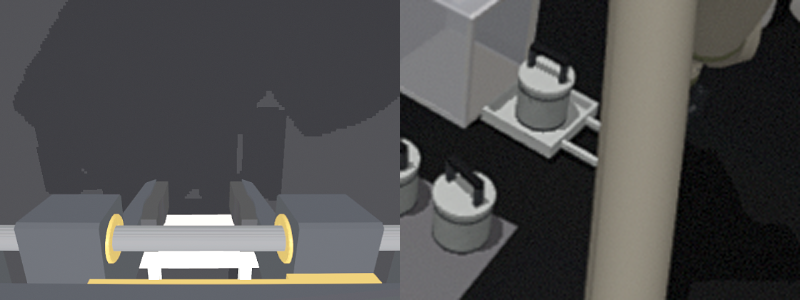

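Request:
arm_command(commands="40 0 4 0 0 0 0;40 0 8 0 0 0 0;40 0 12 0 0 0 0;40 0 16 0 0 0 0;40 0 20 0 0 0 0;40 0 25 0 0 0 0;40 0 31 0 0 0 0;40 0 38 0 0 0 0;40 0 46 0 0 0 0;40 0 54 0 0 0 0;40 0 62 0 0 0 0;40 0 70 0 0 0 0;40 0 78 0 0 0 0;40 0 86 0 0 0 0;40 0 94 0 0 0 0;40 0 102 0 0 0 0;40 0 109 0 0 0 0;40 0 115 0 0 0 0;40 0 119 0 0 0 0;40 0 121 0 0 0 0")

```text
time_s: 21.88
eef_pos: [0.4949, -0.2872, 0.0508]
tcp_rot: [0.718, 0.697, -0.0, 0.0]
wrist_force: [-2.5, 1.2, -0.4]
gripper_width: 0.455
```

```bash
python3 - <<'E'
from h import *
o=r.get_obs();print(o["time_s"],o["eef_pos"],o["wrist_force"].round(1),o["moment"].round(2))
p=r.camera("top")
for n,z in(("tray_floor",.017),("push_plate",.035)):
    for d in r.pinpoint(p,n)[:2]: print(n,d,atz(p,d["at"],z))
a=cv2.resize(p["color"][90:300,350:490,::-1],None,fx=2.5,fy=2.5,interpolation=cv2.INTER_CUBIC)
cv2.imwrite("pics/t5.png",a)
E
```

```text
21.875 [ 0.49491173 -0.28722366  0.0508001 ] [-2.5  1.2 -0.4] [0.23 0.16 0.09]
tray_floor {'at': [418.0, 188.9], 'confidence': 0.88} [ 0.6601461  -0.29579532  0.017     ]
push_plate {'at': [417.8, 247.8], 'confidence': 0.85} [ 0.49959497 -0.28498346  0.035     ]
```

View pics/t5.png

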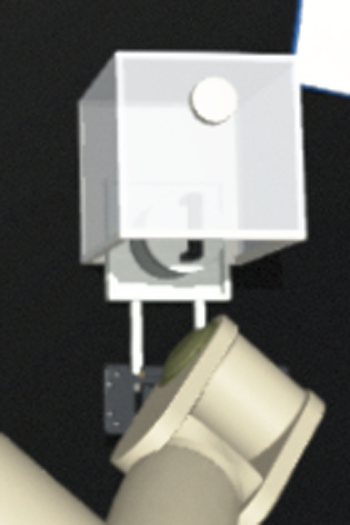

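The tray is about 100 mm in and the canister is upright. I'll push the remaining ~68 mm, slowing towards the stop.

Request:
arm_command(commands="40 0 3 0 0 0 0;40 0 8 0 0 0 0;40 0 14 0 0 0 0;40 0 20 0 0 0 0;40 0 26 0 0 0 0;40 0 32 0 0 0 0;40 0 38 0 0 0 0;40 0 43 0 0 0 0;40 0 47 0 0 0 0;40 0 50 0 0 0 0;40 0 53 0 0 0 0;40 0 56 0 0 0 0;40 0 58 0 0 0 0;40 0 58 0 0 0 0")

```text
time_s: 23.78
eef_pos: [0.553, -0.289, 0.0507]
tcp_rot: [0.718, 0.696, 0.0, 0.0]
wrist_force: [-0.2, 0.0, -0.1]
gripper_width: 0.453
```

Request:
arm_command(commands="40 0 2 0 0 0 0;40 0 4 0 0 0 0;40 0 6 0 0 0 0;40 0 7 0 0 0 0;40 0 7 0 0 0 0")

```text
time_s: 24.4
eef_pos: [0.5561, -0.289, 0.0506]
tcp_rot: [0.717, 0.697, -0.003, -0.004]
wrist_force: [-22.0, -1.8, 10.2]
gripper_width: 0.448
```

Request:
arm_command(commands="40 0 -4 0 0 0 0;40 0 -10 0 0 0 0;40 0 -25 0 0 0 0;40 0 -45 0 0 0 0;40 0 -70 0 0 0 0;40 0 -100 0 0 0 0;40 0 -130 0 0 0 0;40 0 -160 -30 0 0 0;40 0 -190 -80 0 0 0;40 0 -190 -130 0 0 0;40 0 -190 -180 0 0 0;40 0 -190 -200 0 0 0")

```text
time_s: 25.9
eef_pos: [0.3702, -0.2839, 0.2538]
tcp_rot: [0.718, 0.697, -0.0, 0.003]
wrist_force: [-0.2, 0.3, 0.7]
gripper_width: 0.455
```

```bash
python3 - <<'E'
from h import *
o=r.get_obs();print(o["time_s"],o["eef_pos"],o["wrist_force"].round(1))
p=r.camera("top")
for n,z in(("tray_floor",.017),("push_plate",.035),("can_a_mid",.0685)):
    for d in r.pinpoint(p,n)[:4]: print(n,d,atz(p,d["at"],z))
im=p["color"].max(2)
s=r.camera("side")
for d in r.pinpoint(s,"push_plate")[:2]: print("side",d,atz(s,d["at"],.035))
a=cv2.resize(p["color"][90:300,230:490,::-1],(520,420),interpolation=cv2.INTER_CUBIC)
b=cv2.resize(s["color"][40:250,230:430,::-1],(280,294))
c=np.zeros((420,800,3),np.uint8);c[:,:520]=a;c[:294,520:]=b
cv2.imwrite("pics/t6.png",c)
E
```

```text
25.9 [ 0.3701957  -0.28386074  0.25375873] [-0.2  0.3  0.7]
push_plate {'at': [418.1, 222.0], 'confidence': 0.8} [ 0.56863119 -0.28814484  0.035     ]
can_a_mid {'at': [322.0, 244.8], 'confidence': 0.76} [ 0.51210508 -0.02611625  0.0685    ]
side {'at': [366.6, 151.6], 'confidence': 0.77} [ 0.57586041 -0.28504144  0.035     ]
```

View pics/t6.png

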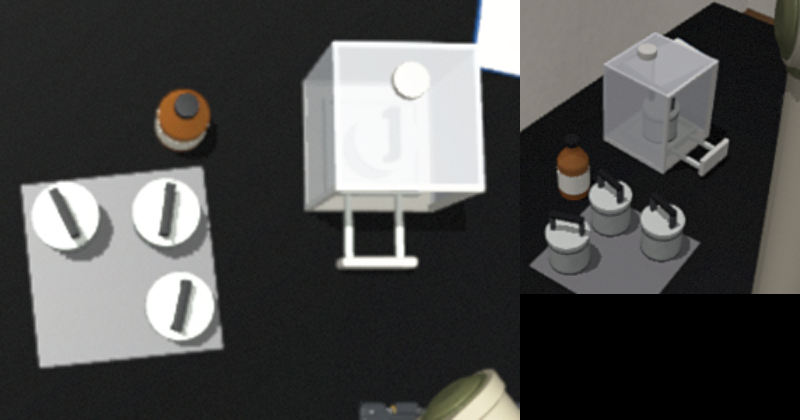

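The push plate moved about 0.174 m (0.394 to 0.569 in the top view), which is the full stroke. The stop took 22 N, the canister is upright inside, and the three empties are upright on the mat.

```bash
python3 -c "
from rig import r
print(r.sign_off())"
```

```text
the job is handed in; nothing more can be done
None
```

The loaded canister is standing upright in the tray, the tray is pushed home, and the job was handed in at about 26 s of the 72 s allowed.

- **Finding it:** I lifted two canisters. The near-right one weighed about 0.3 kg, so I set it back in place. The near-left one weighed about 0.87 kg, so it was the loaded one. I did not lift the other two, because that reading already settled it.
- **Placing it:** I stood it in the middle of the tray and let go. The wrist camera showed it centred and upright.
- **Pushing the tray:** I pushed on the plate until it met a firm stop at 22 N, then backed the arm away.

**Last checks:**
- **Tray travel:** The plate moved 0.174 m in the top camera and 0.176 m in the side camera, which matches the full 0.17 m stroke within camera error. It ended about 80 mm ahead of the cabinet front, as it should with the tray home.
- **Other objects:** The three empties are upright on the mat, and the lifted one is back in place to within a few millimetres. I never touched the bottle, the beaker or the jar, and the bottle looks unmoved in the last picture; the beaker and jar were outside that crop.
- **Detector result set aside:** During placing, the side camera put the tray centre about 2 cm off while the view was partly blocked. I ignored it because the top and wrist cameras agreed with each other.

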